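Unbolt and hold open the spark guard of the tack-welding box

ROBOT

A 6-joint arm with a two-finger parallel gripper is mounted at the origin on the work surface; the furniture and walls round the work are solid. World frame = base frame: x ahead of the robot, y to its left, z up, the work surface at z = 0. Lengths are in m, angles in degrees, forces in N, time in s.
With the tool pointing down it reaches from about 0.35 to 0.875 m from the base axis. Payload 4.2 kg.
Tool frame: the origin (TCP) lies on the centre line of the jaws, within the pads' length; the fingertips stand 11 mm ahead of it and the grasp point (between the pads) lies 8 mm behind it; z points along the fingers, y is the line along which they close (so a half turn about z gives the same grasp; the last joint's range is limited). The gripper opens to 87 mm and grips with 3 to 60 N. Pads are 19 mm wide; open, the fingers measure 117 mm over their backs; the gripper's body (75 mm by 190 mm) begins 51 mm behind the grasp point.
Start: joints at [86.78, 22.042, 0.453, 0, -68.411, -14.817], TCP at [0.193, 0.594, 0.234] pointing down, gripper open.
Joint ranges: [-179.83, 179.83], [-69.29, 118.12], [-61.27, 80.66], [-181.25, 117.63], [-171.15, -9.14], [-177.46, 177.46]. Speed limits (degrees/s): [159.86, 159.86, 180, 180, 180, 180].

INTERFACE

Orientations are given as a 3x3 rotation matrix whose columns are the frame's x, y, z axes.
In Python, from station import r gives the robot as it stands.
- The arm moves only by the tool servo_tool, never from a script. Its argument "commands" is a list that holds one entry, the list of rows, each a list of 7 numbers: the closure, from 0 (fully open) to 1 (shut), then the shift along the tool's x, y, z in mm, then the turn, a rotation vector about the tool's x, y, z in rad. In form: [[[claw, x, y, z, ax, ay, az], ...]]. A call has exactly 5 rows; each row is the pose to reach, as a shift and turn from the pose commanded when the call began, along the tool's axes at that moment; what a row does not reach only later rows make up. A row lasts 1/10 s, in which the tool goes at most 50 mm and 8.59 degrees, less where a joint would pass 70% of its speed; a pose out of reach is approached as far as the arm can. A call with a gripper value outside its range is refused whole. The fingers move at their own pace and stop on an object; the grip force is fixed at half the most. Time passes only in rows, so rows that repeat a pose let the fingers close, or fill a call up. It gives the time, the measured TCP pose, the force, the opening and the grip force at its end, in the units of the state.
- r.sense(): the state, without advancing time (a new reading comes with each control period).
- r.capture(name): name is "scene" or "top"; returns a dict with "pixels" (420x560x3 uint8, red, green, blue), "camera_matrix" (3x3 intrinsics, pixels), "R" (3x3) and "t" (3): a world point X has camera coordinates R X + t. Camera axes: x right, y down, z forward; pixel columns grow to the right and rows downward; lengths in m; the calibration is good to about 2 mm. A picture is of the moment at which its call begins. There is no depth.
- r.finish_job(): hands the job in; it is judged then, once.
The state is a dict: "time_s": time; "joints": joint angles; "joint_velocities": joint speeds; "effort": joint torques, N m; "tcp_pos": TCP position; "ee_rot": TCP orientation; "wrist_force": force on the tool from outside, world axes, zero at the start; "moment": the same for the moment, N m; "gripper_width": opening from 0.0 (shut) to 1.0 (fully open); "gripper_force": force on a finger pad.
Only numpy, scipy, OpenCV 4.12 (cv2) and the standard library are available. Lean on these libraries where they do the work, as an engineer would, in place of code of your own. Each camera call takes 0.05 s, during which the arm holds its last target. There are 200 camera calls.

TASK

The angle-iron offcut in the tack-welding box has to be looked at. Draw the box's barrel bolt fully back, then lift the hinged spark guard by the cross grip at its front edge until it stands 45 degrees open, in line with the sloping steel setting arm at its side. Finish while still holding the grip with the guard still at that angle (it falls shut if let go), and leave the offcut and the loose things around the box where they are.

Things in the scene. Friction and masses are not known exactly. Their poses are not given: they have to be found in the camera images.
- tack_box: the fixed grey sheet-steel box, 250 x 290 mm base, walls 63 mm high; origin at the centre of its underside on the table. Its x axis points level from the front of the box (bolt and grip, towards the robot) to the hinge, y to the left along the hinge, z up
- guard_hinge (a point): middle of the guard's hinge axis, 66 mm above the table at the far side of the box; the axis runs along the box's y
- guard (a joint): opening angle of the spark guard, rad: 0 shut (level), grows as the front edge rises, stop at 1.2. The guard is a flat sheet 204 x 272 mm, 3 mm thick, about 0.6 kg (varies 0.75 to 1.3 times), with no spring or stay: it always falls shut. Beside its left edge a fixed flat steel setting arm, 130 mm long, rises at 45 degrees (0.785 rad) from the hinge towards the front
- guard_grip (a point): black round bar 36 mm long, 20 mm in diameter, parallel to the hinge (along its y), at the front of the guard on a flat stem 14 mm wide and 5 mm thick that joins the middle of the bar from the guard; this point is the bar's centre, 254 mm from the hinge axis, level with it when shut (66 mm above the table). Free space in front of, beside and above it; best pinched on its two end faces, between which it can turn as the guard rises. Its axes turn with the guard
- bolt (a joint): travel of the barrel bolt, m: 0 fully shot, 0.036 fully drawn. It slides along the box's -y (to the right), held by about 2 N of friction; while its rod lies over the steel tab of the guard (up to about 0.021) the guard cannot open
- bolt_knob (a point): centre of the bolt's black upright knob, 16 mm in diameter, 28 mm high, 114 mm above the table, at the front right of the box; it moves with the bolt. Its thinner steel neck, 12 mm in diameter, leaves the rod 40 mm below this point; the straps of the bolt stand 83 mm above the table
- workpiece: steel angle-iron offcut, 40 x 110 x 40 mm, lying loose inside the box; leave it there
- tape_measure: yellow tape measure, 38 x 99 x 65 mm, standing left of the box; bystander; origin at the centre of its underside
- cut_discs: stack of cutting discs, 117 mm across, 13 mm high, lying between the robot and the box on the right; bystander; origin at the centre of its underside
- pliers: blue long-nose pliers, 184 mm long, lying at the left; bystander; origin at the centre of its underside

How it is judged (in metres and radians):
On the way, in this order (a step that is already met when the one before it is completed fails the run):
1. the bolt is drawn back while the guard is still shut (value of joint bolt above 0.029 m and value of joint guard below 0.08 rad), for 0.2 s.
2. the guard is lifted (value of joint guard above 0.4 rad), for 0.1 s.
At the end, for the whole second after the job is handed in: the guard stands still at 45 degrees open (within about 5.5 degrees), the fingers hold its cross grip (contact force over 1 N, the grip between the fingers), and the bolt is drawn back (at least 29 of its 36 mm) (value of joint guard between 0.69 and 0.88 rad and velocity of joint guard between -0.1 and 0.1 rad/s and value of joint bolt above 0.029 m and contact force between the fingers and guard above 1 N and distance between the grasp point and guard_grip below 0.035 m); the arm keeps its last pose, push and grip.
It fails at once if the offcut in the box is shifted more than 20 mm (distance of workpiece from where it was at the start of the episode above 0.02 m).
It fails at once if the tape measure is shifted more than 20 mm (distance of tape_measure from where it was at the start of the episode above 0.02 m).
It fails at once if the cutting discs are shifted more than 20 mm (distance of cut_discs from where it was at the start of the episode above 0.02 m).
It fails at once if the pliers are shifted more than 20 mm (distance of pliers from where it was at the start of the episode above 0.02 m).
It also fails if it takes over 45 s, if anything falls off the work surface, if the arm or the gripper's body presses on something with over 40 N, if the wrist force passes 120 N, or if a joint passes its speed limit or range.

## Working session

There is one attempt and no reset: what is moved stays moved. The work goes in short steps, Python scripts to look and compute and a tool call to move; the robot and the scene stay as the last step left them, time stands still between calls to the robot, and variables do not carry over. Pictures are saved under pics/ and viewed, at most 10 in all, crops included, and the job is handed in when it is done.

Besides the shell and the picture viewer there is one more tool, called after ">>>" in YAML: its name, and indented under it one key for each argument. servo_tool: Moves the arm, as the interface text tells. Its arguments: {"type":"object","properties":{"commands":{"type":"array","items":{"type":"array","items":{"type":"array","items":{"type":"number"}}}}},"required":["commands"]}

```bash
mkdir -p pics; cat > h.py <<'E'
import numpy as np, cv2
from station import r
def cap(n):
    c=r.capture(n); return c
def ray(c,u,v,z):
    K,R,t=[np.array(c[k]) for k in("camera_matrix","R","t")]
    d=R.T@np.linalg.inv(K)@[u,v,1]; o=-R.T@t
    return o+d*(z-o[2])/d[2]
def proj(c,X):
    K,R,t=[np.array(c[k]) for k in("camera_matrix","R","t")]
    p=K@(R@np.array(X)+t); return p[:2]/p[2]
def save(c,f): cv2.imwrite(f,c["pixels"][:,:,::-1])
E
python3 - <<'E'
from h import *
for n in("scene","top"):
    c=cap(n); save(c,f"pics/{n}0.png"); np.save(n+".npy",c,allow_pickle=True)
    print(n,-np.array(c["R"]).T@c["t"])
s=r.sense(); print(s)
E
```

```text
scene [-0.11679209 -0.94953035  1.1478661 ]
top [0.27082116 0.06653569 1.50324421]
{'time_s': 0.1, 'joints': array([ 8.67800228e+01,  2.20853949e+01,  3.88275040e-01, -2.45958034e-02,
       -6.84117351e+01, -1.48164626e+01]), 'joint_velocities': array([-0.06454888, -0.03127641,  0.27338431,  0.08176358,  0.0340516 ,
       -0.01466873]), 'effort': array([-2.58281525e-04, -3.91688025e+01,  1.87936682e+01,  4.23185438e+00,
        1.34795759e-02, -7.11697794e-05]), 'tcp_pos': array([0.19334095, 0.59380251, 0.23258552]), 'ee_rot': array([[ 9.50810783e-01, -3.09771850e-01, -5.05248167e-04],
       [-3.09772246e-01, -9.50808941e-01, -1.87442582e-03],
       [ 1.00249879e-04,  1.93873614e-03, -9.99998116e-01]]), 'wrist_force': array([ 0.4379144 ,  0.64815311, -1.10248625]), 'moment': array([-0.03527814, -0.05479911,  0.00906019]), 'gripper_force': 0.0, 'gripper_width': 1.0031897653402628}
```

View pics/scene0.png

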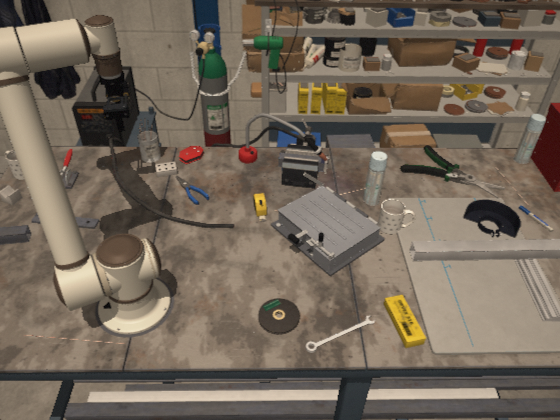

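View pics/top0.png

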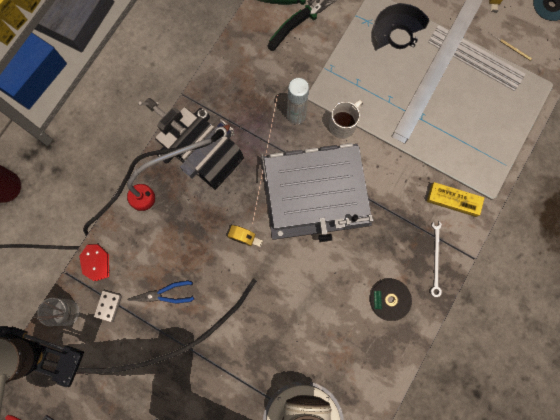

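The top view shows the grip near (324,235) and the bolt at about (350,218). The scene view shows the knob near (321,238) and the grip near (297,238). I'll enlarge both.

```bash
python3 - <<'E'
from h import *
t=np.load("top.npy",allow_pickle=True).item()["pixels"][135:250,250:385,::-1]
s=np.load("scene.npy",allow_pickle=True).item()["pixels"][180:275,265:390,::-1]
a=cv2.resize(t,None,fx=3,fy=3,interpolation=2);b=cv2.resize(s,None,fx=3,fy=3,interpolation=2)
o=np.zeros((345,780,3),np.uint8);o[:345,:405]=a;o[:285,405:780]=b
cv2.imwrite("pics/crop.png",o)
E
```

```text
(no output)
```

View pics/crop.png

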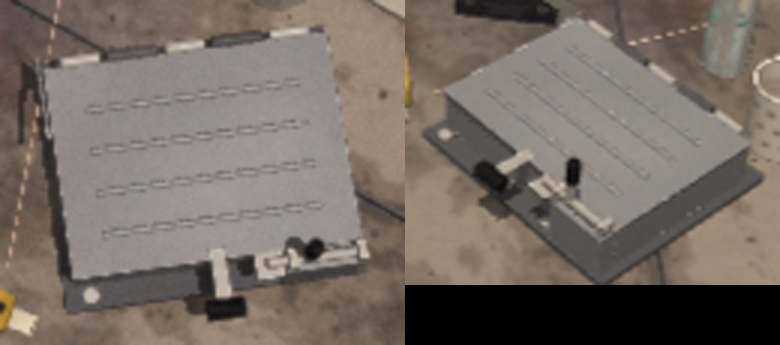

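The crops show the grip bar as a black rectangle, at about (325,238) in top and (294,239) in scene. The knob is at (354,218) in top and (321,237) in scene.

```bash
python3 - <<'E'
from h import *
C={n:np.load(n+".npy",allow_pickle=True).item() for n in("top","scene")}
def blobs(n,u,v,w,th=35):
    g=C[n]["pixels"].max(2)[v-w:v+w,u-w:u+w]
    k,l,s,c=cv2.connectedComponentsWithStats((g<th).astype(np.uint8))
    for i in range(1,k):
        if s[i,4]>8: print(n,s[i,:]+[u-w,v-w,0,0,0],c[i]+[u-w,v-w])
for a in [("top",325,238,12),("top",354,218,8),("scene",294,239,10),("scene",321,237,10)]: blobs(*a)
def tri(a,b):
    A=[];B=[]
    for n,(u,v) in(("top",a),("scene",b)):
        P=np.array(C[n]["camera_matrix"])@np.c_[C[n]["R"],C[n]["t"]]
        A+=[P]; 
    X=cv2.triangulatePoints(A[0],A[1],np.array(a,float),np.array(b,float))[:,0];return X[:3]/X[3]
print("grip",tri((325.3,237.7),(293.7,239)),ray(C["top"],325.3,237.7,.07),ray(C["scene"],293.7,239,.066))
print("knob",tri((354.3,218.3),(321,237.3)),ray(C["top"],354.3,218.3,.12),ray(C["scene"],321,237.3,.114))
f=lambda x,y:ray(C["top"],x/3+250,y/3+135,.069)
for p in [(90,110),(298,83),(103,236),(320,206),(45,68),(325,31),(73,278),(362,240)]: print(p,f(*p))
s=lambda a,b:np.degrees(np.arctan2(*(f(*a)-f(*b))[[1,0]]))
print(s((90,110),(298,83)),s((103,236),(320,206)),s((45,68),(325,31)))
E
```

```text
top [319 234  12   7  69] [324.49275362 237.2173913 ]
top [352 215   5   6  19] [353.78947368 217.78947368]
scene [288 234  11  10  59] [293.25423729 238.54237288]
scene [319 233   4   8  29] [320.65517241 236.75862069]
grip [ 0.49503174 -0.05984229  0.06466392] [ 0.49293219 -0.05879613  0.07      ] [ 0.49585347 -0.06135372  0.066     ]
knob [ 0.54124485 -0.13418757  0.11304217] [ 0.53810547 -0.13232371  0.12      ] [ 0.54292386 -0.13545817  0.114     ]
(90, 110) [0.68007704 0.06689548 0.069     ]
(298, 83) [ 0.70789644 -0.12874732  0.069     ]
(103, 236) [0.55961437 0.05404446 0.069     ]
(320, 206) [ 0.58947469 -0.14705271  0.069     ]
(45, 68) [0.72077117 0.10960746 0.069     ]
(325, 31) [ 0.75931551 -0.15525253  0.069     ]
(73, 278) [0.5200437 0.0813983 0.069    ]
(362, 240) [ 0.55760616 -0.18520736  0.069     ]
98.09290959710768 98.44596629092656 98.2799723137505
```

```bash
cat >> h.py <<'E'
from scipy.spatial.transform import Rotation as Ro
yaw=np.radians(8.3); bx=np.array([np.cos(yaw),np.sin(yaw),0]); by=np.array([-bx[1],bx[0],0])
RT=np.c_[bx,-by,[0,0,-1]]
GRIP=np.array([.4955,-.0585,.066]); KNOB=np.array([.5415,-.1335,.114]); HINGE=GRIP+.254*bx
def go(p):
    s=r.sense(); R=s["ee_rot"]
    print("t",s["time_s"],"mm",(R.T@(np.array(p)-s["tcp_pos"])*1e3).round(1),"rot",Ro.from_matrix(R.T@RT).as_rotvec().round(3),"F",s["wrist_force"].round(1),s["gripper_force"],s["gripper_width"])
E
python3 -c "
from h import *
go(KNOB+[0,0,.08])"
```

```text
t 0.1 mm [556.3 583.6  39.8] rot [ 0.002  0.    -0.46 ] F [ 0.4  0.6 -1.1] 0.0 1.0031897653402628
```

>>> servo_tool:
  commands:
    - [[0,556,584,40,0,0,-0.46],[0,556,584,40,0,0,-0.46],[0,556,584,40,0,0,-0.46],[0,556,584,40,0,0,-0.46],[0,556,584,40,0,0,-0.46]]

```text
time_s: 0.6
tcp_pos: [0.3015, 0.3668, 0.2208]
ee_rot: [[0.989, 0.145, -0.0], [0.145, -0.989, -0.001], [-0.0, 0.001, -1.0]]
wrist_force: [1.1, 1.0, 0.5]
gripper_width: 1.001
gripper_force: 0.0
```

```bash
python3 -c "
from h import *
go(KNOB+[0,0,.08])"
```

```text
t 0.6 mm [164.7 529.9  27. ] rot [0.001 0.    0.001] F [1.1 1.  0.5] 0.0 1.0014238010286516
```

>>> servo_tool:
  commands:
    - [[0,165,530,26,0,0,0],[0,165,530,26,0,0,0],[0,165,530,26,0,0,0],[0,165,530,26,0,0,0],[0,165,530,26,0,0,0]]

```text
time_s: 1.1
tcp_pos: [0.4093, 0.1418, 0.2094]
ee_rot: [[0.989, 0.145, 0.0], [0.145, -0.989, 0.0], [0.0, -0.0, -1.0]]
wrist_force: [1.9, 0.6, -0.4]
gripper_width: 0.999
gripper_force: 0.0
```

>>> servo_tool:
  commands:
    - [[0,91,292,14,0,0,0],[0,91,292,14,0,0,0],[0,91,292,14,0,0,0],[0,91,292,14,0,0,0],[0,91,292,14,0,0,0]]

```text
time_s: 1.6
tcp_pos: [0.5175, -0.0834, 0.1977]
ee_rot: [[0.99, 0.145, -0.0], [0.145, -0.99, 0.0], [-0.0, -0.0, -1.0]]
wrist_force: [0.7, 0.1, -0.1]
gripper_width: 1.002
gripper_force: 0.0
```

```bash
python3 -c "
from h import *
go(KNOB+[0,0,.08])"
```

```text
t 1.6 mm [16.5 53.   3.7] rot [-0.  0.  0.] F [ 0.7  0.1 -0.1] 0.0 1.0020288012451835
```

>>> servo_tool:
  commands:
    - [[0,16,52,4,0,0,0],[0,16,53,4,0,0,0],[0,16,53,40,0,0,0],[0,16,53,70,0,0,0],[0,16,53,70,0,0,0]]

```text
time_s: 2.1
tcp_pos: [0.537, -0.1312, 0.1237]
ee_rot: [[0.99, 0.143, -0.011], [0.144, -0.99, 0.001], [-0.01, -0.002, -1.0]]
wrist_force: [-0.5, 0.4, 0.3]
gripper_width: 0.997
gripper_force: 0.0
```

```bash
python3 - <<'E'
from h import *
go(KNOB+[0,0,-.010])
t=r.capture("top");s=r.capture("scene")
p=proj(t,KNOB).astype(int);q=proj(s,KNOB).astype(int)
f=lambda c,p:cv2.resize(c["pixels"][p[1]-40:p[1]+40,p[0]-40:p[0]+40,::-1],None,fx=5,fy=5,interpolation=2)
cv2.imwrite("pics/k1.png",np.hstack([f(t,p),f(s,q)]))
E
```

```text
t 2.1 mm [ 4.4  3.  19.6] rot [-0.002  0.01  -0.001] F [-0.5  0.4  0.3] 0.0 0.9971504310632855
```

View pics/k1.png

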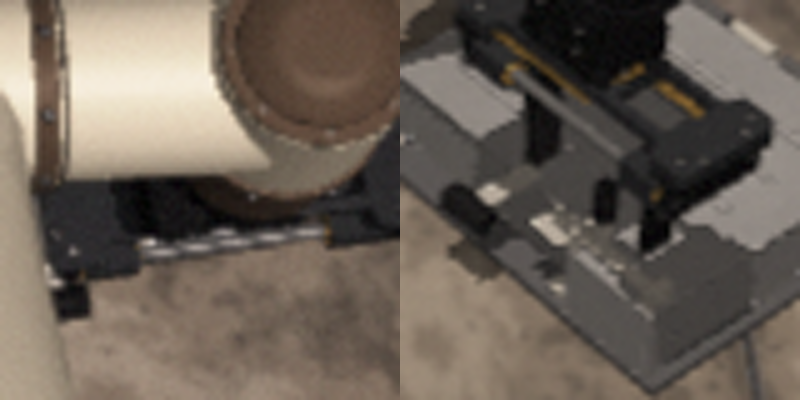

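The knob, at about (605,200) in the right half of the crop, stands between the two open fingers, roughly on the jaw line. I'll descend, settle and close.

>>> servo_tool:
  commands:
    - [[0,0,0,19,0,0,0],[0,0,0,19,0,0,0],[0,0,0,19,0,0,0],[0,0,0,19,0,0,0],[0,0,0,19,0,0,0]]

```text
time_s: 2.7
tcp_pos: [0.5414, -0.1314, 0.1103]
ee_rot: [[0.989, 0.145, 0.002], [0.145, -0.989, -0.0], [0.002, 0.0, -1.0]]
wrist_force: [-0.1, 0.0, 0.9]
gripper_width: 1.001
gripper_force: 0.0
```

```bash
python3 -c "
from h import *
go(KNOB+[0,0,-.01])"
```

```text
t 2.7 mm [-0.2  2.1  6.3] rot [ 0.    -0.002  0.001] F [-0.1  0.   0.9] 0.0 1.0008526497721157
```

>>> servo_tool:
  commands:
    - [[0,0,2,5,0,0,0],[0,0,2,5,0,0,0],[1,0,2,5,0,0,0],[1,0,2,5,0,0,0],[1,0,2,5,0,0,0]]

```text
time_s: 3.2
tcp_pos: [0.541, -0.1335, 0.104]
ee_rot: [[0.989, 0.145, -0.0], [0.145, -0.989, -0.0], [-0.0, 0.0, -1.0]]
wrist_force: [-0.7, -0.4, 0.0]
gripper_width: 0.812
gripper_force: 0.0
```

>>> servo_tool:
  commands:
    - [[1,0,0,0,0,0,0],[1,0,0,0,0,0,0],[1,0,0,0,0,0,0],[1,0,0,0,0,0,0],[1,0,0,0,0,0,0]]

```text
time_s: 3.7
tcp_pos: [0.541, -0.1334, 0.1041]
ee_rot: [[0.989, 0.145, 0.0], [0.145, -0.989, 0.0], [0.0, 0.0, -1.0]]
wrist_force: [0.3, -0.1, -0.9]
gripper_width: 0.355
gripper_force: 0.0
```

>>> servo_tool:
  commands:
    - [[1,0,0,0,0,0,0],[1,0,0,0,0,0,0],[1,0,0,0,0,0,0],[1,0,0,0,0,0,0],[1,0,0,0,0,0,0]]

```text
time_s: 4.2
tcp_pos: [0.541, -0.1335, 0.1041]
ee_rot: [[0.989, 0.145, 0.0], [0.145, -0.989, -0.0], [0.0, 0.0, -1.0]]
wrist_force: [-0.7, -1.5, 0.1]
gripper_width: 0.171
gripper_force: 30.0
```

>>> servo_tool:
  commands:
    - [[1,0,8,0,0,0,0],[1,0,16,0,0,0,0],[1,0,24,0,0,0,0],[1,0,31,0,0,0,0],[1,0,31,0,0,0,0]]

```text
time_s: 4.7
tcp_pos: [0.5457, -0.1656, 0.1041]
ee_rot: [[0.99, 0.144, 0.0], [0.144, -0.99, -0.001], [0.0, 0.001, -1.0]]
wrist_force: [0.9, -2.1, -0.2]
gripper_width: 0.173
gripper_force: 30.0
```

>>> servo_tool:
  commands:
    - [[1,0,2,0,0,0,0],[1,0,4,0,0,0,0],[1,0,6,0,0,0,0],[1,0,6,0,0,0,0],[1,0,6,0,0,0,0]]

```text
time_s: 5.2
tcp_pos: [0.5462, -0.1686, 0.1041]
ee_rot: [[0.989, 0.145, -0.0], [0.145, -0.989, 0.002], [0.0, -0.002, -1.0]]
wrist_force: [-0.9, 6.9, 2.2]
gripper_width: 0.171
gripper_force: 30.0
```

The bolt is at its stop: about 36 mm of travel, and the force has risen. I'll release and rise.

>>> servo_tool:
  commands:
    - [[0,0,-1,0,0,0,0],[0,0,-1,0,0,0,0],[0,0,-1,0,0,0,0],[0,0,-1,0,0,0,0],[0,0,-1,0,0,0,0]]

```text
time_s: 5.7
tcp_pos: [0.5461, -0.1693, 0.1039]
ee_rot: [[0.99, 0.144, -0.0], [0.144, -0.99, -0.0], [-0.0, 0.0, -1.0]]
wrist_force: [-0.1, 0.4, -0.8]
gripper_width: 0.541
gripper_force: 0.0
```

>>> servo_tool:
  commands:
    - [[0,0,0,0,0,0,0],[0,0,0,-20,0,0,0],[0,0,0,-60,0,0,0],[0,0,0,-80,0,0,0],[0,0,0,-80,0,0,0]]

```text
time_s: 6.2
tcp_pos: [0.5483, -0.1695, 0.1879]
ee_rot: [[0.989, 0.145, 0.008], [0.145, -0.989, -0.001], [0.008, 0.002, -1.0]]
wrist_force: [0.3, -0.5, 0.1]
gripper_width: 0.966
gripper_force: 0.0
```

```bash
python3 -c "
from h import *
go(GRIP+[0,0,.11])"
```

```text
t 6.2 mm [ -36.2 -117.5   11.3] rot [ 0.002 -0.008  0.001] F [ 0.3 -0.5  0.1] 0.0 0.966371976650202
```

>>> servo_tool:
  commands:
    - [[0,-36,-117,10,0,0,0],[0,-36,-117,10,0,0,0],[0,-36,-117,10,0,0,0],[0,-36,-117,10,0,0,0],[0,-36,-117,10,0,0,0]]

```text
time_s: 6.7
tcp_pos: [0.4934, -0.0583, 0.1736]
ee_rot: [[0.989, 0.146, -0.001], [0.146, -0.989, -0.0], [-0.001, 0.0, -1.0]]
wrist_force: [0.4, -0.1, 0.0]
gripper_width: 0.996
gripper_force: 0.0
```

```bash
python3 - <<'E'
from h import *
go(GRIP+[0,0,-.003])
t=r.capture("top");s=r.capture("scene")
p=proj(t,GRIP).astype(int);q=proj(s,GRIP).astype(int)
f=lambda c,p:cv2.resize(c["pixels"][p[1]-40:p[1]+40,p[0]-40:p[0]+40,::-1],None,fx=5,fy=5,interpolation=2)
cv2.imwrite("pics/k2.png",np.hstack([f(t,p),f(s,q)]))
E
```

```text
t 6.7 mm [  2.1   0.5 110.6] rot [0.    0.001 0.001] F [ 0.4 -0.1  0. ] 0.0 0.996199924935282
```

View pics/k2.png

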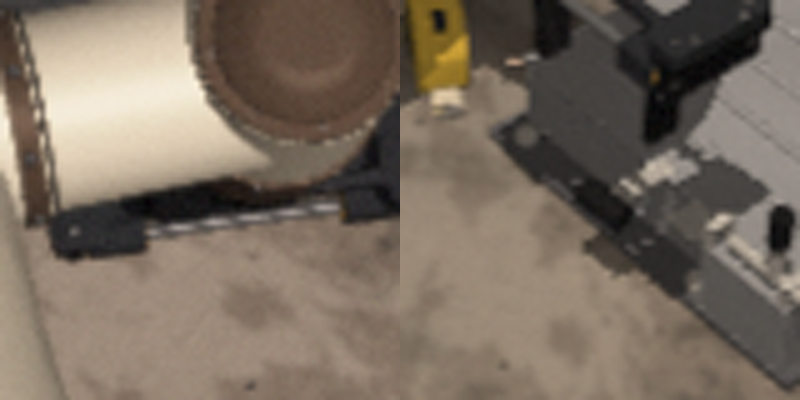

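The knob has moved right, to about (780,230), and the bar is at (605,205), just under the jaw midpoint. I'll descend.

>>> servo_tool:
  commands:
    - [[0,2,0,25,0,0,0],[0,2,0,50,0,0,0],[0,2,0,75,0,0,0],[0,2,0,85,0,0,0],[0,2,0,90,0,0,0]]

```text
time_s: 7.3
tcp_pos: [0.4955, -0.0591, 0.083]
ee_rot: [[0.99, 0.143, -0.002], [0.143, -0.99, -0.001], [-0.002, 0.0, -1.0]]
wrist_force: [0.6, 1.0, 0.1]
gripper_width: 0.998
gripper_force: 0.0
```

```bash
python3 -c "
from h import *
go(GRIP+[0,0,-.003])"
```

```text
t 7.3 mm [ 0.1 -0.6 20. ] rot [ 0.     0.002 -0.001] F [0.6 1.  0.1] 0.0 0.9976605578447207
```

>>> servo_tool:
  commands:
    - [[0,0,0,7,0,0,0],[0,0,0,14,0,0,0],[0,0,0,20,0,0,0],[0,0,0,20,0,0,0],[1,0,0,20,0,0,0]]

```text
time_s: 7.8
tcp_pos: [0.4958, -0.0582, 0.0642]
ee_rot: [[0.989, 0.145, 0.0], [0.145, -0.989, -0.0], [0.0, 0.0, -1.0]]
wrist_force: [-0.4, 0.0, 0.1]
gripper_width: 0.967
gripper_force: 0.0
```

>>> servo_tool:
  commands:
    - [[1,0,0,0,0,0,0],[1,0,0,0,0,0,0],[1,0,0,0,0,0,0],[1,0,0,0,0,0,0],[1,0,0,0,0,0,0]]

```text
time_s: 8.3
tcp_pos: [0.4956, -0.0582, 0.0641]
ee_rot: [[0.989, 0.145, 0.0], [0.145, -0.989, 0.0], [0.0, 0.0, -1.0]]
wrist_force: [0.5, 0.7, 0.8]
gripper_width: 0.54
gripper_force: 0.0
```

>>> servo_tool:
  commands:
    - [[1,0,0,0,0,0,0],[1,0,0,0,0,0,0],[1,0,0,0,0,0,0],[1,0,0,0,0,0,0],[1,0,0,0,0,0,0]]

```text
time_s: 8.8
tcp_pos: [0.4956, -0.0585, 0.064]
ee_rot: [[0.989, 0.145, -0.0], [0.145, -0.989, -0.0], [-0.0, 0.0, -1.0]]
wrist_force: [0.6, -3.2, -0.5]
gripper_width: 0.408
gripper_force: 30.0
```

>>> servo_tool:
  commands:
    - [[1,0.3,0,-12.7,0,0,0],[1,1.3,0,-25.4,0,0,0],[1,2.9,0,-38,0,0,0],[1,5.1,0,-50.5,0,0,0],[1,7.9,0,-62.8,0,0,0]]

```text
time_s: 9.3
tcp_pos: [0.5033, -0.0574, 0.1268]
ee_rot: [[0.99, 0.145, -0.001], [0.145, -0.99, -0.0], [-0.001, 0.0, -1.0]]
wrist_force: [3.2, -3.4, -3.7]
gripper_width: 0.409
gripper_force: 30.0
```

Load is 3.7 N down, which fits a guard being lifted.

>>> servo_tool:
  commands:
    - [[1,3.4,0,-12.3,0,0,0],[1,7.5,0,-24.3,0,0,0],[1,12.2,0,-36.1,0,0,0],[1,17.4,0,-47.7,0,0,0],[1,23.2,0,-59,0,0,0]]

```text
time_s: 9.8
tcp_pos: [0.5258, -0.054, 0.1852]
ee_rot: [[0.99, 0.144, -0.002], [0.144, -0.99, -0.0], [-0.002, 0.0, -1.0]]
wrist_force: [2.7, -3.0, -4.5]
gripper_width: 0.407
gripper_force: 30.0
```

>>> servo_tool:
  commands:
    - [[1,6.4,0,-11,0,0,0],[1,13.3,0,-21.6,0,0,0],[1,20.7,0,-31.9,0,0,0],[1,28.6,0,-41.8,0,0,0],[1,37.1,0,-51.3,0,0,0]]

```text
time_s: 10.3
tcp_pos: [0.5614, -0.0487, 0.2359]
ee_rot: [[0.99, 0.144, -0.006], [0.144, -0.99, -0.001], [-0.006, -0.0, -1.0]]
wrist_force: [-1.1, -2.6, -3.9]
gripper_width: 0.41
gripper_force: 30.0
```

>>> servo_tool:
  commands:
    - [[1,3,0,-3.3,0,0,0],[1,6.2,0,-6.5,0,0,0],[1,6.2,0,-6.5,0,0,0],[1,6.2,0,-6.5,0,0,0],[1,6.2,0,-6.5,0,0,0]]

```text
time_s: 10.8
tcp_pos: [0.5684, -0.0477, 0.2433]
ee_rot: [[0.99, 0.144, -0.002], [0.144, -0.99, -0.0], [-0.002, 0.0, -1.0]]
wrist_force: [-2.9, -4.1, -1.4]
gripper_width: 0.41
gripper_force: 30.0
```

```bash
python3 - <<'E'
from h import *
s=r.sense(); d=s["tcp_pos"]+[0,0,.003]-HINGE; print(s["time_s"],s["wrist_force"],np.arctan2(d[2],-d@bx),np.linalg.norm(d),d@by)
s=r.capture("scene");q=proj(s,GRIP+[.05,0,.1]).astype(int);t=r.capture("top");p=proj(t,GRIP+[.1,0,.1]).astype(int)
f=lambda c,p:cv2.resize(c["pixels"][p[1]-65:p[1]+65,p[0]-65:p[0]+65,::-1],(400,400),interpolation=2)
cv2.imwrite("pics/k3.png",np.hstack([f(t,p),f(s,q)]))
E
```

```text
10.8 [-2.91758919 -4.09701725 -1.43427371] 0.7853198223447647 0.25494003375237023 0.00014725650143763375
```

View pics/k3.png

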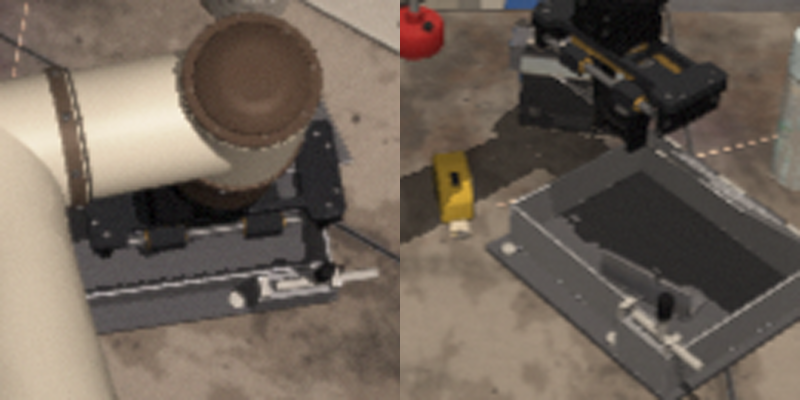

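The guard is up, the box interior and offcut are visible, and the bolt is still drawn (rod at about (690,345) in the scene half). The measured arc angle is 0.785 rad at a radius of 0.255 m. I'll settle, then hand in.

>>> servo_tool:
  commands:
    - [[1,0,0,0,0,0,0],[1,0,0,0,0,0,0],[1,0,0,0,0,0,0],[1,0,0,0,0,0,0],[1,0,0,0,0,0,0]]

```text
time_s: 11.4
tcp_pos: [0.5689, -0.0476, 0.2437]
ee_rot: [[0.989, 0.145, -0.001], [0.145, -0.989, -0.0], [-0.001, 0.0, -1.0]]
wrist_force: [-3.2, -3.0, -0.6]
gripper_width: 0.415
gripper_force: 30.0
```

```bash
python3 -c "
from h import *
s=r.sense(); print(s['tcp_pos'],s['gripper_force'],s['joint_velocities'].round(2))
print(r.finish_job())"
```

```text
[ 0.56890191 -0.04760839  0.24371133] 29.998881563806208 [-0.04 -0.01  0.05  0.1   0.04  0.06]
the job is handed in; nothing more can be done
None
```

I handed the job in at about 11.4 s of robot time, with the bolt drawn about 36 mm and the guard held by its grip at 45° (0.785 rad by my measurement); no verdict came back.

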